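# Copy an identity card on the desktop copier

## Robot

A 6-joint arm with a two-finger parallel gripper is mounted at the origin on the work surface. World frame = base frame: x ahead of the robot, y to its left, z up, the work surface at z = 0. Lengths are in m, angles in rad, forces in N, time in s.
With the tool pointing down it reaches from about 0.425 to 0.95 m from the base axis. Payload 3.5 kg.
Tool frame: the origin (TCP) lies midway between the tips of the shut fingers; the grasp point (between the pads) lies 19 mm behind it; z points along the fingers, y is the line along which they close (so a half turn about z gives the same grasp; the last joint's range is limited). The gripper opens to 85 mm and grips with 20 to 120 N. Pads are 22 mm wide; open, the fingers measure 114 mm over their backs; the gripper's body (76 mm by 85 mm) begins 54 mm behind the grasp point. The pads swing forward as they close: fully open they stand 13 mm farther back than shut.
Start: joints at [-1.49, 0.286, 1.577, -0, 1.279, -0.15], TCP at [0.154, -0.657, 0.231] pointing down, gripper open.
Joint ranges: [-2.77, 2.77], [-0.9, 2.22], [0.21, 2.48], [-1.53, 4.67], [0.24, 2.81], [-2.84, 2.84]. Speed limits (rad/s): [2.79, 2.79, 3.14, 3.14, 3.14, 3.14].

## Interface

Orientations are given as a unit quaternion [x, y, z, w].
In Python, from plant import get_state, read_camera, ctrl gives the robot as it stands.
- The arm moves only by the shell command python3 -m crank 'ROWS' [FORCE]. ROWS is JSON, a list of rows, each a list of 3 entries, a list of its own where there are three numbers: the shift along the tool's x, y, z in mm, then the turn about the tool's z in degrees, then the closure in counts, from 0 (fully open) to 255 (shut). In form: [[[tx, ty, tz], yaw, claw], ...]. A call has 1 to 10 rows; each row is the pose to reach, as a shift and turn from the pose commanded when the call began, along the tool's axes at that moment; what a row does not reach only later rows make up. A row lasts 1/10 s, in which the tool goes at most 50 mm and 8.59 degrees, less where a joint would pass 70% of its speed; a pose out of reach is approached as far as the arm can. A call with a gripper value outside its range is refused whole. The fingers move at their own pace and stop on an object; FORCE is the grip in N (left out, the last holds). Time passes only in rows, so rows that repeat a pose let the fingers close. It gives the time, the measured TCP pose, the force, the opening and the grip force at its end, in the units of the state.
- get_state(): the state, without advancing time (a new reading comes with each control period).
- read_camera(name): name is "scene" or "top" or "wrist"; returns a dict with "frame" (384x512x3 uint8, blue, green, red), "range_z" (384x512 float32, m along the optical axis (not along the pixel's ray), 0 where there is no reading), "vfov" (degrees; the focal length in pixels is half the picture's height over the tangent of half this angle, whatever the lens; pixels are square), "cx", "cy" (the principal point, pixels), "origin" and "orientation" of the camera in the world. Camera axes: x right, y down, z forward; pixel columns grow to the right and rows downward; lengths in m; the calibration is good to about 2 mm. A picture is of the moment at which its call begins.
- ctrl.sign_off(): hands the job in; it is judged then, once.
The state is a dict: "time": time; "qpos": joint angles; "dq": joint speeds; "joint_efforts": joint torques, N m; "eef_pos": TCP position; "tcp_rot": TCP orientation; "contact_force": force on the tool from outside, world axes, zero at the start; "wrist_torque": the same for the moment, N m; "opening": opening from 0.0 (shut) to 1.0 (fully open); "finger_force": force on a finger pad.
Only numpy, scipy, OpenCV 4.12 (cv2) and the standard library are available. Lean on these libraries where they do the work, as an engineer would, in place of code of your own. Each camera call takes 0.05 s, during which the arm holds its last target. There are 200 camera calls.

## Task

Copy the identity card that lies face down on the copier's glass: press the raised end of the black power rocker (the end with the green line) right down to switch it on, then push the raised lid down until it is fully shut, then press the blue card-copy key all the way in and let it spring back, and last press the green start key all the way in and let it go. Closed fingertips are enough for all of it: only press and push, without raising, hooking or pinching the lid or touching its white underside. Press no other key, do not press start early, and leave the paper-clip cup, mug, stapler and hole punch where they stand.

Things in the scene. Friction and masses are not known exactly. Their poses are not given: they have to be found in the camera images.
- copier: Grey desktop flatbed copier, fixed, 360 (its x) x 460 mm (its y), deck 125 mm high; turned up to 15 deg. Origin: centre of underside. x points from the grey key strip (robot side, centre line x -150 mm) to the lid hinges; y to the robot's left. Along the strip, y in mm: rocker +185, clip cup +122, display +60, white key -15, blue -60, white -105, red -150, green -198; caps 7.5 mm high.
- rocker (a joint): Black power rocker, 36 (copier x) x 22 mm, in a bezel 44 x 30 x 4 mm; tips about a line along the copier's y. V-shaped top: press the half that stands up. 0 = off (near half, on the robot's side, raised to 14 mm above the deck), 0.36 rad = on (near half level, 7 mm above the deck, far half raised). Stiff: it stays where it is left; about 3 to 4 N down at the near end presses it over.
- rocker_on_end (a point): Top face of the rocker's near half, the ON end with a green line, 14 mm from the middle of the rocker and 4 mm from its near end; here the press goes down about 5 mm. It moves with the rocker.
- lid: Copier lid, a light-grey slab 400 mm wide (its y), 250 mm deep, 24 mm thick, hinged at its back edge on a line along the copier's y, 155 mm behind the copier's origin, 131 mm above the desk. Origin: middle of the front edge's underside; x to the hinge, z out of the top face. Found 33 to 45 deg open; friction hinges hold it where it is left. The 5.5 mm white pad below it is not to be touched.
- lid_front_edge (a point): Middle of the lid's front (robot side) top edge. It moves with the lid: raised, about 275 to 325 mm above the desk; fully shut, 155 mm above the desk and 95 mm in front of the copier's origin. 2 to 6 N down on the lid's front half moves it (a knock gives more); a fingertip coming straight down above the copier's origin meets its top and can push it all the way shut.
- card_key (a joint): Travel of the blue card-copy key: 0 = up, 0.005 m = fully in. Spring key, 1.5 N to start, 4.5 N fully in.
- card_key_top (a point): Blue card-copy key, round key cap 20 mm across standing 7.5 mm proud of the deck; this point is the centre of the cap's top face.
- start_key (a joint): Travel of the green start key: 0 = up, 0.005 m = fully in. Spring key, 1.5 N to start, 4.5 N fully in.
- start_key_top (a point): Green start key, round key cap 26 mm across standing 7.5 mm proud of the deck; this point is the centre of the cap's top face.
- stop_key (a joint): Travel of the red stop key (20 mm across, between the second white key and the green key), not to be pressed. 0 = up, 0.005 m = in.
- upper_key (a joint): Travel of the white key between the display and the blue key, not to be pressed. 0 = up, 0.005 m = in.
- lower_key (a joint): Travel of the white key between the blue and the red key, not to be pressed. 0 = up, 0.005 m = in.
- clip_cup: Loose orange cup of paper clips, 40 mm across and 34 mm high, standing on the copier's key strip between the rocker and the display. Origin: centre of its underside.
- mug: Loose blue mug, 80 mm across and 95 mm high, with a handle, on the desk beside the copier. Origin: centre of its underside.
- stapler: Loose red stapler, 150 mm long (its x), 38 mm wide, 52 mm high, on the desk beside the copier. Origin: centre of its underside.
- hole_punch: Loose black and grey two-hole punch, 115 mm wide (its y), about 85 mm deep, 62 mm high, on the desk beside the copier. Origin: centre of its underside.
Mind the look-alikes: they are no part of the job. Of the things like the mug, leave any that is brown or purple; of the rest the larger one is meant.

How it is judged:
By the outcome, as a careful person would: the job done as asked, in the order asked, and still so for the second after the job is handed in, with the robot touching nothing.
It also fails if it takes over 54 s, if anything falls off the work surface, if the arm or the gripper's body presses on something with over 40 N, if the wrist force passes 120 N, or if a joint passes its speed limit or range.

## Working session

There is one attempt and no reset: what is moved stays moved. The work goes in short steps, Python scripts to look and compute and a shell command to move; the robot and the scene stay as the last step left them, time stands still between calls to the robot, and variables do not carry over. Pictures are saved under pics/ and viewed, at most 10 in all, crops included, and the job is handed in when it is done.

```bash
ls; mkdir -p pics
python3 - <<'E'
from plant import get_state, read_camera
import cv2,numpy as np
s=get_state();print(s)
for n in("scene","top"):
    d=read_camera(n);cv2.imwrite(f"pics/{n}0.png",d["frame"]);np.save(f"pics/{n}0.npy",d["range_z"])
    print({k:v for k,v in d.items() if k not in("frame","range_z")})
    import pickle;pickle.dump(d,open(f"pics/{n}0.pkl","wb"))
E
```

```text
pics
{'time': 0.0, 'qpos': array([-1.48999254e+00,  2.87205557e-01,  1.57818005e+00,  2.22509528e-05,
        1.27854540e+00, -1.49981895e-01]), 'dq': array([-0.00065869,  0.00021433,  0.00010442,  0.0002856 ,  0.00199557,
       -0.00196092]), 'joint_efforts': array([-3.11686663e-04, -4.05982769e+01, -2.92626071e+01, -2.24801865e-04,
        5.90662676e-03, -1.10125765e-06]), 'eef_pos': array([ 0.15439448, -0.65644334,  0.2299189 ]), 'tcp_rot': array([ 9.93349322e-01,  1.15133649e-01,  5.10761714e-05, -1.16810645e-03]), 'contact_force': array([ 0.1542753 ,  0.31273411, -0.82123052]), 'wrist_torque': array([ 0.01378499, -0.02514768,  0.0225921 ]), 'finger_force': 0.0, 'opening': 0.9991629387111693}
{'vfov': 49.291616186579034, 'cx': 261.9664391595836, 'cy': 189.36972792150496, 'origin': array([ 0.76267341, -0.44330029,  1.35084214]), 'orientation': array([ 0.93085349,  0.30509725, -0.05920065, -0.1921529 ])}
{'vfov': 46.08943067230206, 'cx': 259.3403124823848, 'cy': 195.8247551481962, 'origin': array([ 0.27375011, -0.0138588 ,  1.37590498]), 'orientation': array([ 0.70683825, -0.70295938,  0.04907235, -0.06180378])}
```

View pics/scene0.png

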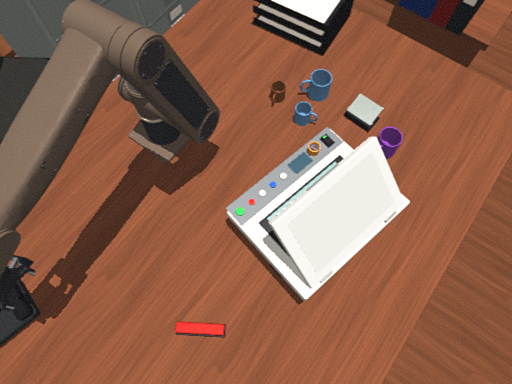

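View pics/top0.png

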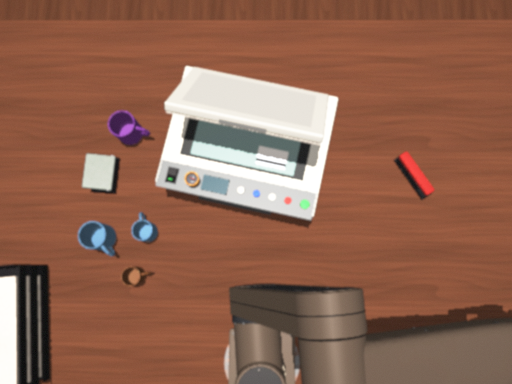

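The top view shows the rocker at (172,175), cup (192,179), blue key (256,194), red (288,201), green (305,204). The lid is raised behind the strip, and the loose items are clear of it. Next I'll fit the copier pose from these.

```bash
cat > h.py <<'E'
import numpy as np,cv2,pickle
from scipy.spatial.transform import Rotation as R
def ray(d,u,v):
    f=d["frame"].shape[0]/2/np.tan(np.radians(d["vfov"])/2)
    return R.from_quat(d["orientation"]).apply([(u-d["cx"])/f,(v-d["cy"])/f,1.])
def atz(d,u,v,z):
    r=ray(d,u,v);return d["origin"]+r*(z-d["origin"][2])/r[2]
def blob(d,lo,hi,box):
    x0,y0,x1,y1=box;h=cv2.cvtColor(d["frame"],cv2.COLOR_BGR2HSV)
    m=np.zeros(h.shape[:2],np.uint8);m[y0:y1,x0:x1]=cv2.inRange(h,lo,hi)[y0:y1,x0:x1]
    M=cv2.moments(m,True);return M["m10"]/M["m00"],M["m01"]/M["m00"],M["m00"]
E
python3 - <<'E'
from h import *
boxes={"top":dict(g=(296,196,314,212),r=(280,194,296,208),b=(248,186,264,202)),
 "scene":dict(g=(230,203,248,220),r=(245,195,258,208),b=(267,178,279,190))}
hsv=dict(g=((45,120,60),(80,255,255)),r=((0,130,60),(8,255,255)),b=((100,130,60),(125,255,255)))
ky=dict(g=-.198,r=-.150,b=-.060)
for c in boxes:
    d=pickle.load(open(f"pics/{c}0.pkl","rb"));P=[];Y=[]
    for k,b in boxes[c].items():
        u,v,n=blob(d,*hsv[k],b);z=d["range_z"][int(round(v)),int(round(u))]
        p=atz(d,u,v,.1325);print(c,k,round(u,1),round(v,1),n,p.round(4),"depth pt",(d["origin"]+ray(d,u,v)*z).round(4));P.append(p[:2]);Y.append(ky[k])
    P=np.array(P);Y=np.array(Y)
    # rigid fit
    A=np.c_[-.150*np.ones(3),Y];a0=A.mean(0);p0=P.mean(0)
    B=(A-a0);Q=P-p0;th=np.arctan2((B[:,0]*Q[:,1]-B[:,1]*Q[:,0]).sum(),(B*Q).sum())
    Rm=np.array([[np.cos(th),-np.sin(th)],[np.sin(th),np.cos(th)]]);o=p0-Rm@a0
    print(c,"yaw",np.degrees(th),"origin",o,"res",(Q-B@Rm.T).round(4).tolist())
    for n,x,y in(("rocker",-.150,.185),("on",-.164,.185),("blue",-.15,-.06),("green",-.15,-.198),("org",0,0),("cup",-.15,.122)):print(n,(o+Rm@[x,y]).round(4))
    if c=="top":
        print("rockerpix",atz(d,172,175,.13)[:2])
E
```

```text
top g 307.0 203.0 1.0 [ 0.4509 -0.1232  0.1325] depth pt [ 0.4511 -0.1234  0.1311]
top r 287.4 200.1 17.0 [ 0.4587 -0.0689  0.1325] depth pt [ 0.4585 -0.0689  0.1337]
top b 256.1 193.2 12.0 [0.478  0.0184 0.1325] depth pt [0.4783 0.0185 0.1305]
top yaw -11.028710626171698 origin [0.63577053 0.04688068] res [[0.0002, -0.0045], [-0.0011, 0.0027], [0.0009, 0.0017]]
rocker [0.5239 0.2572]
on [0.5102 0.2598]
blue [0.4771 0.0167]
green [ 0.4507 -0.1188]
org [0.6358 0.0469]
cup [0.5119 0.1953]
rockerpix [0.52945524 0.25656303]
scene g 239.4 210.9 49.0 [ 0.4477 -0.1171  0.1325] depth pt [ 0.4483 -0.1177  0.1348]
scene r 251.3 201.4 29.0 [ 0.4585 -0.0699  0.1325] depth pt [ 0.4586 -0.07    0.1329]
scene b 272.5 184.0 26.0 [0.4772 0.0179 0.1325] depth pt [0.4781 0.0165 0.1363]
scene yaw -12.296878672181997 origin [0.63662612 0.04457594] res [[-0.0002, -0.0001], [0.0003, 0.0001], [-0.0001, 0.0]]
rocker [0.5295 0.2573]
on [0.5158 0.2603]
blue [0.4773 0.0179]
green [ 0.4479 -0.1169]
org [0.6366 0.0446]
cup [0.5161 0.1957]
```

```bash
cat >> h.py <<'E'
def go(*T,head=-12.3):
    """print shift (mm, tool axes) and yaw to reach world targets T from the current pose"""
    from plant import get_state
    s=get_state();r=R.from_quat(s["tcp_rot"]);m=r.as_matrix()
    h=np.degrees(np.arctan2(m[1,0],m[0,0]))
    print("t",round(s["time"],2),"tcp",s["eef_pos"].round(4),"head",round(h,1),"z",m[:,2].round(4),"F",s["contact_force"].round(1))
    for t in T:print(t,"->",(r.inv().apply(np.array(t)-s["eef_pos"])*1000).round(1),"yaw",round(h-head,1))
O=np.array([.6366,.0446]);Y=np.radians(-12.3)
def cop(x,y,z):
    return [round(float(v),4) for v in (O+np.array([[np.cos(Y),-np.sin(Y)],[np.sin(Y),np.cos(Y)]])@[x,y])]+[z]
E
python3 -m crank '[[[40,-29,-20],8,255],[[80,-58,-40],16,255],[[120,-87,-40],25,255],[[160,-116,-40],25,255],[[200,-145,-40],25,255],[[240,-174,-40],25,255],[[280,-203,-40],25,255],[[310,-225,-40],25,255],[[329,-238,-40],25,255],[[329,-238,-40],25,255]]' 40
python3 -c "
from h import *
go(cop(-.164,.185,.25))"
```

```text
time: 1.1
eef_pos: [0.4217, -0.3476, 0.2709]
tcp_rot: [0.995, -0.1, -0.0, -0.001]
contact_force: [-0.9, -0.0, -0.4]
opening: -0.002
finger_force: 0.0
t 1.1 tcp [ 0.4217 -0.3476  0.2709] head -11.5 z [-1.0e-04  1.1e-03 -1.0e+00] F [-0.9 -0.  -0.4]
[0.5158, 0.2603, 0.25] -> [ -29.3 -614.4   21.6] yaw 0.8
```

```bash
python3 -m crank '[[[-2,-48,0],0,255],[[-4,-96,0],0,255],[[-7,-144,0],0,255],[[-9,-192,0],0,255],[[-11,-240,0],0,255],[[-14,-288,0],0,255],[[-16,-336,0],1,255],[[-18,-384,0],1,255],[[-20,-432,0],1,255],[[-22,-470,0],1,255]]'
python3 -m crank '[[[-2,-48,10],0,255],[[-4,-96,15],0,255],[[-7,-130,21],0,255],[[-7,-144,21],0,255],[[-7,-144,21],0,255],[[-7,-144,21],0,255]]'
python3 - <<'E'
from h import *
from plant import read_camera
go(cop(-.164,.185,.15))
for n in("wrist","scene"):
    d=read_camera(n);pickle.dump(d,open(f"pics/{n}1.pkl","wb"));cv2.imwrite(f"pics/{n}1.png",d["frame"])
    if n=="scene":cv2.imwrite("pics/scene1c.png",cv2.resize(d["frame"][90:250,210:410],None,fx=3,fy=3,interpolation=cv2.INTER_CUBIC))
E
```

```text
time: 2.1
eef_pos: [0.4947, 0.1159, 0.2711]
tcp_rot: [0.994, -0.111, -0.0, 0.0]
contact_force: [1.0, -0.7, -0.6]
opening: -0.001
finger_force: 0.0
time: 2.7
eef_pos: [0.52, 0.2551, 0.2503]
tcp_rot: [0.994, -0.112, -0.0, 0.0]
contact_force: [-0.4, -0.2, -0.5]
opening: 0.003
finger_force: 0.0
t 2.7 tcp [0.52   0.2551 0.2503] head -12.8 z [-2.e-04 -1.e-03 -1.e+00] F [-0.4 -0.2 -0.5]
[0.5158, 0.2603, 0.15] -> [ -5.2  -4.2 100.3] yaw -0.5
```

View pics/wrist1.png

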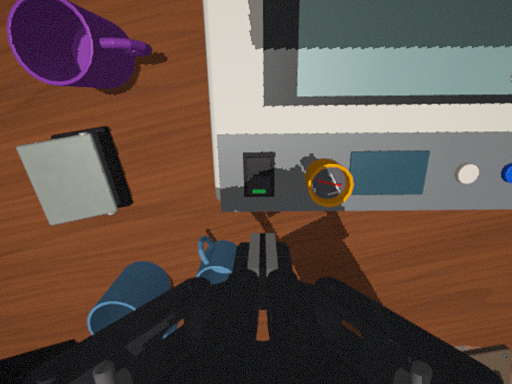

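The wrist view shows the rocker bezel at (259,174) with its green line at (259,191). The cup is at (330,183), well to the side.

Run:
```python
from h import *
d=pickle.load(open("pics/wrist1.pkl","rb"))
u,v,n=blob(d,(45,120,60),(85,255,255),(245,180,275,200));p=atz(d,u,v,.138);print(u,v,n,"green line",p,"exp on",cop(-.164,.185,0))
print("bezel c",atz(d,259,174,.13),"exp",cop(-.15,.185,0))
z=d["range_z"];print("depth pt",d["origin"]+ray(d,u,v)*z[int(v),int(u)])
print("tips", [d["origin"]+ray(d,a,240)*z[240,a] for a in(256,270)])
u,v,n=blob(d,(100,150,60),(125,255,255),(495,155,512,195));print("blue",u,v)
```

```text
258.5 191.0 66.0 green line [0.51696832 0.2593142  0.138     ] exp on [0.5158, 0.2603, 0]
bezel c [0.53104887 0.25565808 0.13      ] exp [0.5295, 0.2573, 0]
depth pt [0.51673499 0.25937632 0.13727312]
tips [array([0.53145029, 0.25587904, 0.26280643]), array([0.53013549, 0.24881278, 0.26334024])]
blue 507.0064102564103 172.92948717948718
```

```bash
python3 -m crank '[[[-5,-4,40],0,255],[[-5,-4,80],0,255],[[-5,-4,103],0,255],[[-5,-4,107],0,255],[[-5,-4,110],0,255],[[-5,-4,113],0,255],[[-5,-4,116],0,255],[[-5,-4,119],0,255],[[-5,-4,119],0,255],[[-5,-4,119],0,255]]'
```

```text
time: 3.8
eef_pos: [0.5158, 0.2619, 0.1318]
tcp_rot: [0.994, -0.111, 0.0, -0.0]
contact_force: [-1.8, 1.4, 3.4]
opening: 0.002
finger_force: 1.6
```

```bash
python3 -m crank '[[[0,0,1],0,255],[[0,0,2],0,255],[[0,0,3],0,255],[[0,0,3],0,255]]'
python3 -m crank '[[[0,0,-40],0,255],[[0,0,-80],0,255],[[0,0,-121],0,255],[[0,0,-121],0,255],[[0,0,-121],0,255]]'
python3 - <<'E'
from h import *
from plant import read_camera
go(cop(-.10,.12,.38),cop(0,0,.38))
d=read_camera("wrist");pickle.dump(d,open("pics/wrist2.pkl","wb"));cv2.imwrite("pics/wrist2.png",cv2.resize(d["frame"][60:260,180:400],None,fx=3,fy=3))
t=pickle.load(open("pics/top0.pkl","rb"))
for u,v in((170,107),(247,126),(325,139),(250,100)):print("lid",u,v,t["origin"]+ray(t,u,v)*t["range_z"][v,u])
E
```

```text
time: 4.2
eef_pos: [0.5159, 0.2619, 0.1316]
tcp_rot: [0.994, -0.111, -0.0, -0.0]
contact_force: [-8.7, -0.1, 15.4]
opening: -0.002
finger_force: 7.5
time: 4.7
eef_pos: [0.5166, 0.2614, 0.2505]
tcp_rot: [0.994, -0.111, 0.002, -0.0]
contact_force: [-0.2, 0.3, -1.3]
opening: -0.002
finger_force: 0.0
t 4.7 tcp [0.5166 0.2614 0.2505] head -12.8 z [ 3.8e-03  4.0e-04 -1.0e+00] F [-0.2  0.3 -1.3]
[0.5645, 0.1831, 0.38] -> [  64.5   65.7 -129.3] yaw -0.5
[0.6366, 0.0446, 0.38] -> [ 165.4  184.8 -129.1] yaw -0.5
lid 170 107 [0.66203504 0.22746863 0.31614244]
lid 247 126 [0.61381636 0.03716384 0.31579606]
lid 325 139 [ 0.6355837  -0.17646988  0.1290802 ]
lid 250 100 [0.70265919 0.03295883 0.25738986]
```

View pics/wrist2.png

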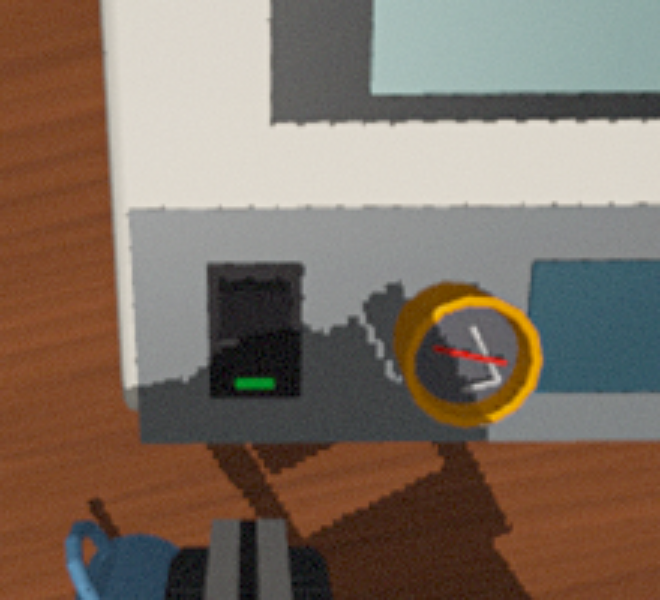

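The rocker hit its stop at z 0.1316 under 15 N: it is on, and the cup hasn't moved. Next is the lid.

```bash
python3 -m crank '[[[0,0,-50],0,255],[[0,0,-100],0,255],[[0,0,-140],0,255],[[35,40,-140],0,255],[[70,78,-140],0,255],[[105,117,-140],0,255],[[135,151,-140],0,255],[[165,184,-140],0,255],[[165,184,-140],0,255],[[165,184,-140],0,255]]'
python3 -c "
from h import *
go(cop(0,0,.32),cop(0,0,.153))"
```

```text
time: 5.75
eef_pos: [0.6359, 0.0444, 0.3859]
tcp_rot: [0.994, -0.112, -0.003, -0.0]
contact_force: [-0.9, 0.0, 0.4]
opening: 0.004
finger_force: 0.0
t 5.75 tcp [0.6359 0.0444 0.3859] head -12.9 z [-5.2e-03  7.0e-04 -1.0e+00] F [-0.9  0.   0.4]
[0.6366, 0.0446, 0.32] -> [ 1.  -0.4 65.9] yaw -0.6
[0.6366, 0.0446, 0.153] -> [  1.9  -0.5 232.9] yaw -0.6
```

```bash
python3 -m crank '[[[0,0,30],0,255],[[0,0,60],0,255],[[0,0,70],0,255],[[0,0,78],0,255],[[0,0,86],0,255],[[0,0,94],0,255],[[0,0,102],0,255],[[0,0,110],0,255],[[0,0,118],0,255],[[0,0,126],0,255]]'
python3 -m crank '[[[0,0,8],0,255],[[0,0,16],0,255],[[0,0,24],0,255],[[0,0,32],0,255],[[0,0,40],0,255],[[0,0,48],0,255],[[0,0,56],0,255],[[0,0,64],0,255],[[0,0,72],0,255],[[0,0,80],0,255]]'
python3 -c "
from h import *
go(cop(0,0,.155))"
```

```text
time: 6.75
eef_pos: [0.6358, 0.046, 0.2627]
tcp_rot: [0.994, -0.111, -0.0, -0.0]
contact_force: [-0.2, 0.2, 6.1]
opening: 0.001
finger_force: 2.1
time: 7.75
eef_pos: [0.6346, 0.0458, 0.1818]
tcp_rot: [0.994, -0.111, -0.002, -0.0]
contact_force: [-3.0, 0.7, 4.4]
opening: -0.002
finger_force: 2.3
t 7.75 tcp [0.6346 0.0458 0.1818] head -12.8 z [-4.3e-03  6.0e-04 -1.0e+00] F [-3.   0.7  4.4]
[0.6366, 0.0446, 0.155] -> [ 2.4  0.8 26.8] yaw -0.5
```

```bash
python3 -m crank '[[[0,0,7],0,255],[[0,0,14],0,255],[[0,0,19],0,255],[[0,0,22],0,255],[[0,0,24],0,255],[[0,0,26],0,255],[[0,0,27],0,255],[[0,0,27],0,255],[[0,0,27],0,255]]'
```

```text
time: 8.65
eef_pos: [0.6362, 0.0454, 0.1562]
tcp_rot: [0.994, -0.111, 0.0, 0.0]
contact_force: [-1.6, 0.6, 2.5]
opening: -0.001
finger_force: 1.1
```

```bash
python3 -m crank '[[[0,0,1],0,255],[[0,0,2],0,255],[[0,0,3],0,255],[[0,0,4],0,255],[[0,0,4],0,255]]'
```

```text
time: 9.15
eef_pos: [0.6361, 0.0455, 0.1555]
tcp_rot: [0.994, -0.111, 0.0, 0.0]
contact_force: [-7.4, 0.7, 13.6]
opening: -0.004
finger_force: 6.6
```

The lid is at its stop (z 0.1555, 13.6 N). I'll lift and go over the blue key.

```bash
python3 -m crank '[[[0,0,-40],0,255],[[0,0,-85],0,255],[[-45,-8,-95],0,255],[[-90,-8,-95],0,255],[[-125,-8,-95],0,255],[[-150,-8,-95],0,255],[[-150,-8,-95],0,255],[[-150,-8,-95],0,255]]'
python3 - <<'E'
from h import *
from plant import read_camera
go(cop(-.15,-.06,.1325))
d=read_camera("wrist");pickle.dump(d,open("pics/wrist3.pkl","wb"));cv2.imwrite("pics/wrist3.png",d["frame"])
d=read_camera("scene");pickle.dump(d,open("pics/scene3.pkl","wb"));cv2.imwrite("pics/scene3.png",cv2.resize(d["frame"][90:310,170:430],None,fx=2.5,fy=2.5))
E
```

```text
time: 9.95
eef_pos: [0.4918, 0.0864, 0.2473]
tcp_rot: [0.994, -0.111, 0.001, 0.0]
contact_force: [0.6, -0.1, 0.3]
opening: 0.002
finger_force: 0.0
t 9.95 tcp [0.4918 0.0864 0.2473] head -12.8 z [ 2.1e-03 -3.0e-04 -1.0e+00] F [ 0.6 -0.1  0.3]
[0.4773, 0.0179, 0.1325] -> [  0.7  70.  114.8] yaw -0.5
```

View pics/wrist3.png

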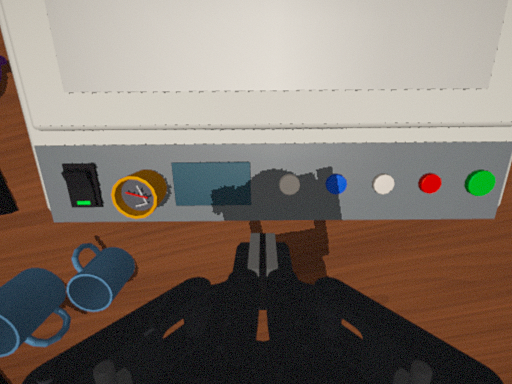

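View pics/scene3.png

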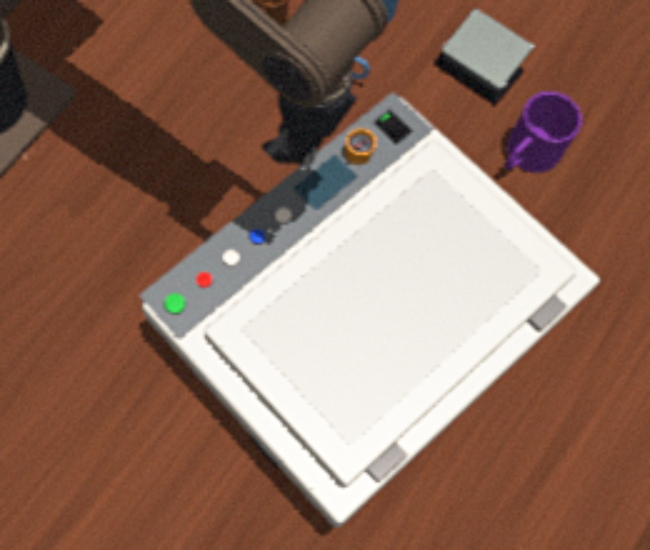

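The lid is shut flat and the rocker is on. In the wrist view the blue key is at (336,184), with white keys at (289,184) and (384,184), red at (430,183) and green at (481,183). I'll measure the keys from here.

Run:
```python
from h import *
d=pickle.load(open("pics/wrist3.pkl","rb"))
for n,lo,hi,b in(("blue",(100,130,40),(125,255,255),(322,170,350,198)),("green",(45,120,60),(80,255,255),(462,165,500,202))):
    u,v,k=blob(d,lo,hi,b);p=atz(d,u,v,.1325);print(n,u,v,k,p.round(4));go(tuple(p))
print(cop(-.15,-.06,0),cop(-.15,-.198,0))
```

```text
blue 335.7091988130564 183.6112759643917 337.0 [0.4793 0.0176 0.1325]
t 10.05 tcp [0.4924 0.0862 0.2473] head -12.8 z [ 1.2e-03 -2.0e-04 -1.0e+00] F [1.  0.5 0.1]
(np.float64(0.47928955611715385), np.float64(0.01764183871522071), np.float64(0.1325)) -> [  2.2  69.7 114.8] yaw -0.5
green 479.7149758454106 182.42995169082127 621.0 [ 0.4503 -0.1159  0.1325]
t 10.05 tcp [0.4924 0.0862 0.2473] head -12.8 z [ 1.2e-03 -2.0e-04 -1.0e+00] F [1.  0.5 0.1]
(np.float64(0.4503346433828587), np.float64(-0.11591186789667016), np.float64(0.1325)) -> [  3.6 206.4 114.8] yaw -0.5
[0.4773, 0.0179, 0] [0.4479, -0.1169, 0]
```

```bash
python3 -m crank '[[[1,35,20],0,255],[[1.5,70,40],0,255],[[1.5,70,75],0,255],[[1.5,70,100],0,255],[[1.5,70,108],0,255],[[1.5,70,111],0,255],[[1.5,70,114],0,255],[[1.5,70,117],0,255],[[1.5,70,119],0,255],[[1.5,70,119],0,255]]'
python3 -m crank '[[[0,0,1],0,255],[[0,0,2],0,255],[[0,0,3],0,255],[[0,0,3],0,255]]'
```

```text
time: 11.05
eef_pos: [0.4788, 0.0178, 0.1298]
tcp_rot: [0.994, -0.111, 0.002, 0.0]
contact_force: [1.8, -0.3, 3.0]
opening: 0.002
finger_force: 1.5
time: 11.45
eef_pos: [0.4788, 0.0178, 0.1275]
tcp_rot: [0.994, -0.111, 0.002, -0.0]
contact_force: [0.5, 0.3, 9.1]
opening: 0.003
finger_force: 4.8
```

The blue key bottomed out (z 0.1275, 9 N). I'll lift off and press green.

```bash
python3 -m crank '[[[0,0,-20],0,255],[[0,0,-60],0,255],[[1,45,-70],0,255],[[1,90,-70],0,255],[[1,125,-70],0,255],[[1,137,-70],0,255],[[1,137,-70],0,255]]'
python3 -c "
from h import *
go((.4495,-.1162,.1325))"
```

```text
time: 12.15
eef_pos: [0.4471, -0.1165, 0.1944]
tcp_rot: [0.994, -0.113, -0.001, -0.001]
contact_force: [-1.1, 0.2, -0.4]
opening: -0.003
finger_force: 0.0
t 12.15 tcp [ 0.4471 -0.1165  0.1944] head -12.9 z [-0.002   0.0013 -1.    ] F [-1.1  0.2 -0.4]
(0.4495, -0.1162, 0.1325) -> [ 2.4 -0.8 61.9] yaw -0.6
```

```bash
python3 -m crank '[[[1,0,20],0,255],[[1,0,45],0,255],[[1,0,54],0,255],[[1,0,58],0,255],[[1,0,61],0,255],[[1,0,64],0,255],[[1,0,66],0,255],[[1,0,68],0,255],[[1,0,69],0,255],[[1,0,69],0,255]]'
```

```text
time: 13.15
eef_pos: [0.4498, -0.1161, 0.1275]
tcp_rot: [0.994, -0.111, 0.001, -0.0]
contact_force: [-0.7, 2.3, 6.1]
opening: 0.0
finger_force: 2.9
```

```bash
python3 -m crank '[[[0,0,1],0,255],[[0,0,1.5],0,255],[[0,0,1.5],0,255]]'
python3 -m crank '[[[0,0,-20],0,255],[[0,0,-60],0,255],[[0,0,-100],0,255],[[0,0,-130],0,255],[[0,0,-130],0,255],[[0,0,-130],0,255]]'
python3 - <<'E'
from plant import read_camera
import cv2
d=read_camera("top");cv2.imwrite("pics/top4.png",d["frame"])
E
```

```text
time: 13.45
eef_pos: [0.4498, -0.1161, 0.1274]
tcp_rot: [0.994, -0.111, 0.0, -0.0]
contact_force: [-3.6, 3.8, 13.5]
opening: 0.0
finger_force: 6.4
time: 14.05
eef_pos: [0.4491, -0.1165, 0.2552]
tcp_rot: [0.994, -0.111, 0.001, 0.001]
contact_force: [-1.5, 0.6, -0.1]
opening: -0.001
finger_force: 0.0
```

View pics/top4.png

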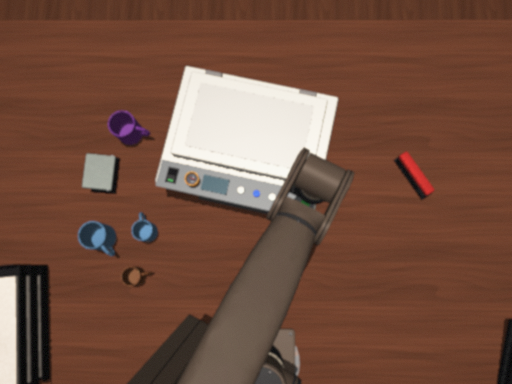

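The top view shows the lid shut, the cup still at (192,179), and the mugs, stapler and punch where they were. The arm is clear of everything.

```bash
python3 -c "
from plant import ctrl
print(ctrl.sign_off())"
```

```text
the job is handed in; nothing more can be done
None
```

The job is done and handed in at about 14 s: rocker on, lid shut, then the blue and green keys each pressed fully in and released, with the loose items still where they stood in the last picture.

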